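# Hold down the recessed reset of the leaf humidifier with the draw poker

### The job

The bench humidifier that keeps the tobacco leaf moist has locked out and wants a reset: slide the dust shutter on its top fully open, take the red-handled draw poker out of the tool block, reach its needle down through the uncovered port and hold the recessed orange button fully down for at least three seconds. Finish still holding: keep the poker gripped by its handle and the button down, do not let go. Leave the other tools and everything else on the bench where they stand.

Things in the scene. Friction and masses are not known exactly. Their poses are not given: they have to be found in the camera images.
- humidifier: Fixed white box with a green base band, 180 x 260 x 95 mm (its x, y, z), top panel at 95 mm. Origin: centre of underside; at yaw 0 x points away from the robot, y to its left; yaw varies within 0.35 rad. On top: near right the reset port under the black shutter; left a flush black mist grille; far right a flush dark display with green bars; far left a blue filler cap 38 mm wide, 14 mm high.
- port (a point): Centre of the mouth of the reset port, level with the top panel (95 mm above the bench), at x = -35, y = -85 mm of the humidifier; axes as the humidifier's. The port is a round vertical bore 19 mm wide in an aluminium block; the button lies at its bottom, its face 24 mm below the mouth. A finger does not fit in.
- shutter (a joint): How far the shutter is open (m): 0 covers the port, 0.042 is the stop (fully open). Starts 0 to 6 mm open; slides to the humidifier's +y with about 1.5 N of friction and stays where left. Black plate 46 x 50 x 4 mm (x, y, z) on the top panel, centred over the port when shut, between 6 mm high aluminium rails and end bars; the port is wholly clear from 36 mm on.
- shutter_rib (a point): Middle of the blue grip rib that stands on the middle of the shutter, 12 mm above the top panel (107 mm above the bench); it moves with the shutter. The rib is 30 mm (humidifier x) x 10 mm (y) x 16 mm high; its foot is 4 mm and its top 20 mm above the top panel. Pinch it across y, or push it along y.
- reset_button (a joint): How far the recessed button is pressed (m): 0 is up, 0.005 is its stop (fully down). It is sprung: it starts to move at 1.5 N, is fully down at 5 N and comes up when let go. It counts as held down above 0.004.
- button_top (a point): Centre of the upper face of the orange button (15 mm wide), 24 mm below the port's mouth when up, 29 mm when fully down. It moves vertically with the button.
- tool_block: Fixed wooden block 64 x 205 x 70 mm (its x, y, z) with three vertical blind holes 8.6 mm wide and 64 mm deep at y = -65, 0 and +65 mm, x = 0 of its frame, one tool standing upright in each (which tool stands in which hole varies). Origin: centre of its underside, z up; yaw up to 0.35 rad.
- poker: Draw poker, 130 mm long, about 60 g, upright in the block. Origin: tip of its needle; z runs up its axis to the handle. From the tip: steel needle 6 mm thick, 60 mm long; brass collar 19 mm wide, 10 mm long, its underside resting on the block's top (tip 10 mm above the bench); round red handle 18 mm wide up to 125 mm; black end cap up to 130 mm.
- poker_grip (a point): A point on the poker's axis in the handle, 95 mm above the needle's tip (35 mm above the block's top while it stands there).
- punch: Bystander in the block: cigar punch with a round black plastic head 26 mm wide; stands 46 mm above the block. Origin: lower end of its shank, 50 mm below the block's top.
- spatula: Bystander in the block: paste spatula, brass collar 16 mm wide with a flat upright steel blade 20 mm wide; stands 72 mm above the block. Origin: lower end of its shank, 50 mm below the block's top.
- paste_jar: Bystander: amber glass jar 44 mm wide and 58 mm high that stands between the humidifier and the tool block. Origin: centre of its underside.
- carafe: Bystander: glass carafe with a cork, 92 mm wide and 194 mm high, beyond the jar. Origin: centre of its underside.
- mug: Bystander: white mug 82 mm wide and 92 mm high, left of the tool block. Origin: centre of its underside.
- dish: Bystander: low glass dish 104 mm wide and 32 mm high, right of the humidifier. Origin: centre of its underside.
- ring_gauge: Bystander: flat wooden ring gauge 55 x 190 x 10 mm with a row of holes, lying nearest the robot. Origin: centre of its underside.

How it is judged:
By the outcome, as a careful person would: the job done as asked, in the order asked, and still so for the second after the job is handed in, while the arm keeps its last pose, push and grip.
It also fails if it takes over 58 s, if anything falls off the work surface, if the arm or the gripper's body presses on something with over 40 N, if the wrist force passes 120 N, or if a joint passes its speed limit or range.

### The arm

A 6-joint arm with a two-finger parallel gripper is mounted at the origin on the work surface. World frame = base frame: x ahead of the robot, y to its left, z up, the work surface at z = 0. Lengths are in m, angles in rad, forces in N, time in s.
With the tool pointing down it reaches from about 0.425 to 0.925 m from the base axis. Payload 12.5 kg.
Tool frame: the origin (TCP) lies between the finger pads, 19 mm behind the fingertips; this is the grasp point; z points along the fingers, y is the line along which they close (so a half turn about z gives the same grasp; the last joint's range is limited). The gripper opens to 85 mm and grips with 20 to 120 N. Pads are 22 mm wide; open, the fingers measure 114 mm over their backs; the gripper's body (76 mm by 85 mm) begins 54 mm behind the grasp point. The pads swing forward as they close: fully open they stand 13 mm farther back than shut.
Start: joints at [-1.267, 0.491, 1.559, -0, 1.092, -0.106], TCP at [0.249, -0.573, 0.25] pointing down, gripper open.
Joint ranges: [-3.1, 3.1], [-0.84, 2.19], [0.05, 2.79], [-1.13, 4.28], [0.06, 2.93], [-2.69, 2.69]. Speed limits (rad/s): [2.22, 2.22, 2.79, 3.14, 3.14, 3.14].

### API

Orientations are given as a unit quaternion [x, y, z, w].
In Python, from station import r, viewer gives the robot as it stands. The module is installed in compiled form; this text tells all that it offers.
- The arm moves only by the tool jog_arm, never from a script. Its argument "deltas" is a list of rows, each a list of 3 entries, a list of its own where there are three numbers: the shift along the tool's x, y, z each as a share of 0.03 m, from -1 to 1, then the turn about the tool's z as a share of 0.1 rad, from -1 to 1, then the closure in counts, from 0 (fully open) to 255 (shut). A call has 1 to 12 rows; each row shifts and turns the commanded pose from where the row before left it, along the tool's axes as they then stand; what a row does not reach is not made up. A row lasts 1/12 s, in which the tool goes at most 41.7 mm and 7.16 degrees, less where a joint would pass 70% of its speed; a pose out of reach is approached as far as the arm can. A call with a number of a shift or a turn outside -1 to 1 is refused whole. A call with a gripper value outside its range is refused whole. The fingers move at their own pace and stop on an object; "force" is the grip in N (left out, the last holds). Time passes only in rows, so rows that do not move let the fingers close. It gives the time, the measured TCP pose, the force, the opening and the grip force at its end, in the units of the state.
- r.sense(): the state, without advancing time (a new reading comes with each control period).
- viewer.read_camera(name): name is "side" or "top" or "wrist"; returns (picture, depth): 400x640x3 uint8, red, green, blue; 400x640 float32, m along the optical axis (not along the pixel's ray), 0 where there is no reading.
- viewer.calibration(name): a dict with "intrinsics" (3x3 intrinsics, pixels), "k1" (the pictures are not rectified: a ray, as slopes to the right and down, at radius r is drawn at 1 + k1 r^2 times it, then the intrinsics apply), "world_from_camera" (4x4, takes a point from camera to world coordinates). Camera axes: x right, y down, z forward; pixel columns grow to the right and rows downward; lengths in m; the calibration is good to about 2 mm. A picture is of the moment at which its call begins: read the wrist's pose just before it. calibration takes no time and is no camera call; for the wrist camera it gives the pose at the moment of the call.
- r.sign_off(): hands the job in; it is judged then, once.
The state is a dict: "t": time; "joints": joint angles; "qvel": joint speeds; "effort": joint torques, N m; "tool_pos": TCP position; "tcp_rot": TCP orientation; "contact_force": force on the tool from outside, world axes, zero at the start; "ft_torque": the same for the moment, N m; "opening": finger opening in m; "gripper_force": force on a finger pad.
Only numpy, scipy, OpenCV 4.12 (cv2) and the standard library are available. Lean on these libraries where they do the work, as an engineer would, in place of code of your own. Each camera call takes 0.05 s, during which the arm holds its last target. There are 200 camera calls.

## Working session

There is one attempt and no reset: what is moved stays moved. The work goes in short steps, Python scripts to look and compute and a tool call to move; the robot and the scene stay as the last step left them, time stands still between calls to the robot, and variables do not carry over. Pictures are saved under pics/ and viewed, at most 10 in all, crops included, and the job is handed in when it is done.

Besides the shell and the picture viewer there is one more tool, called after "Emit:" as a command line: name --argument value ..., lists and objects as JSON in quotes. jog_arm: Moves the arm, as the interface text tells. Shift numbers are shares of 0.03 m and turn numbers shares of 0.1 rad, none past 1 either way. Its arguments: {"type":"object","properties":{"deltas":{"type":"array"},"force":{"type":"number"}},"required":["deltas"]}

```bash
mkdir -p pics; cat > h.py <<'E'
import numpy as np, cv2
from station import r, viewer
def grab(n):
    c=viewer.calibration(n); p,d=viewer.read_camera(n); return p,d,c
def xyz(d,c):
    K=np.array(c["intrinsics"]);k=c["k1"];T=np.array(c["world_from_camera"])
    h,w=d.shape;u,v=np.meshgrid(np.arange(w),np.arange(h))
    P=cv2.undistortPoints(np.stack([u,v],-1).reshape(-1,1,2).astype(float),K,np.array([k,0,0,0,0.])).reshape(h,w,2)
    X=np.dstack([P*d[...,None],d]);return X@T[:3,:3].T+T[:3,3]
def save(n,p): cv2.imwrite(n,p[...,::-1])
E
python3 - <<'E'
from h import *
for n in("top","side"):
    p,d,c=grab(n);save(f"pics/{n}0.png",p);np.savez(f"{n}0.npz",p=p,x=xyz(d,c),d=d)
    print(n,np.round(c["world_from_camera"],3).tolist(),c["k1"])
print(r.sense())
E
```

```text
top [[-0.025, -0.986, 0.163, 0.308], [-1.0, 0.025, -0.007, -0.003], [0.003, -0.163, -0.987, 1.613], [0.0, 0.0, 0.0, 1.0]] -0.00022159328297745797
side [[-0.835, -0.343, 0.43, 0.033], [-0.55, 0.509, -0.662, 0.757], [0.008, -0.79, -0.614, 0.814], [0.0, 0.0, 0.0, 1.0]] 0.02319861863238722
{'t': 0.1, 'joints': array([-1.26661630e+00,  4.91523356e-01,  1.55940390e+00,  1.48065511e-05,
        1.09169911e+00, -1.05650468e-01]), 'qvel': array([ 1.30674440e-03, -2.04715320e-03, -1.61940545e-03,  5.72319671e-04,
       -1.55530105e-04, -3.80274300e-06]), 'effort': array([ 3.72534909e-03, -6.19446874e+01, -2.62025553e+01, -2.47325028e-05,
        2.94899059e-03,  1.92251412e-05]), 'tool_pos': array([ 0.24897269, -0.57306741,  0.24946591]), 'tcp_rot': array([ 9.79078798e-01,  2.03480810e-01, -4.46859018e-05, -5.14964315e-04]), 'contact_force': array([-0.33649065,  0.16200702, -0.0413547 ]), 'ft_torque': array([ 3.65852874e-02,  1.25705338e-02, -9.37726043e-06]), 'gripper_force': 0.0, 'opening': 0.08556989982179275}
```

View pics/top0.png

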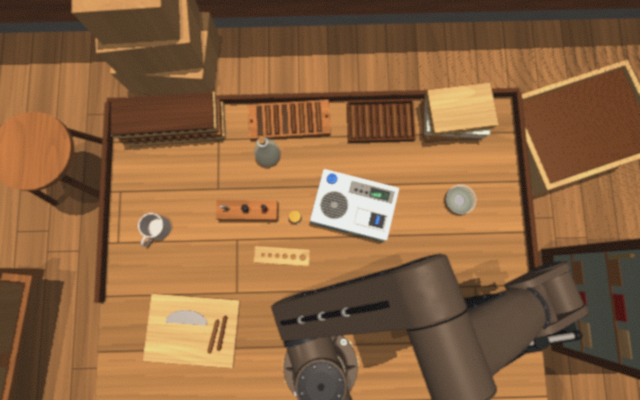

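View pics/side0.png

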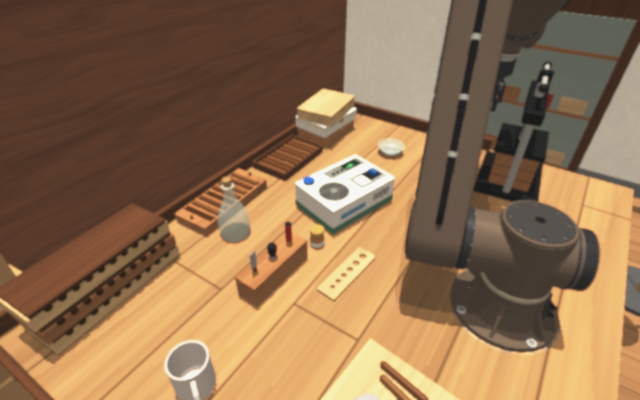

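The top view shows the humidifier at (355,205) with its blue rib at about (377,220). The tool block is at (247,210), the jar at (295,216), and the poker should be in the right-hand hole at (265,209). The side view confirms this: the red handle is at (289,231), nearest the jar.

```bash
python3 - <<'E'
from h import *
Z=np.load("top0.npz");S=np.load("side0.npz")
def rect(m,X):
    P=X[m][:,:2].astype(np.float32);(c,s,a)=cv2.minAreaRect(P*1000);return np.round(c,1),np.round(s,1),round(a,2),len(P)
def box(shape,u0,v0,u1,v1):
    m=np.zeros(shape,bool);m[v0:v1,u0:u1]=1;return m
for n,z,hb,bb in(("top",Z,(300,160,410,250),(205,190,290,230)),("side",S,(285,140,405,235),(225,215,320,305))):
    X=z["x"];p=z["p"];sh=X.shape[:2]
    m=box(sh,*hb)&(abs(X[...,2]-.095)<.006); m=cv2.morphologyEx(m.astype(np.uint8),cv2.MORPH_OPEN,np.ones((3,3)))>0
    print(n,"hum",rect(m,X),np.median(X[m][:,2]))
    m=box(sh,*bb)&(abs(X[...,2]-.07)<.006)
    print(n,"block",rect(m,X),np.median(X[m][:,2]))
    hsv=cv2.cvtColor(p,cv2.COLOR_RGB2HSV)
    m=box(sh,*bb)&(X[...,2]>.085)
    k,l,st,ce=cv2.connectedComponentsWithStats(m.astype(np.uint8))
    for i in range(1,k):
        q=l==i; print(" tool",ce[i].round(),st[i][4],np.median(X[q],0).round(4),X[q].max(0).round(3),p[q].mean(0).round())
    m=box(sh,*hb)&(hsv[...,0]>100)&(hsv[...,0]<125)&(hsv[...,1]>140)&(X[...,2]>.09)
    k,l,st,ce=cv2.connectedComponentsWithStats(m.astype(np.uint8))
    for i in range(1,k):
        q=l==i; print(" blue",ce[i].round(1),st[i][4],np.median(X[q],0).round(4),X[q].max(0).round(3))
E
```

```text
top hum (array([ 528.6, -127.9]), array([260. , 181.3]), 73.96, 2862) 0.0957671554455094
top block (array([522.9, 215.4]), array([248. ,  62.8]), 88.52, 954) 0.06992440349446016
 tool [226. 195.] 1 [ 0.3083 -0.0028  1.6129] [ 0.308 -0.003  1.613] [198. 137.  79.]
 tool [274. 195.] 1 [ 0.3083 -0.0028  1.6129] [ 0.308 -0.003  1.613] [203. 142.  82.]
 tool [217. 197.] 1 [ 0.3083 -0.0028  1.6129] [ 0.308 -0.003  1.613] [198. 138.  80.]
 tool [253. 199.] 1 [ 0.3083 -0.0028  1.6129] [ 0.308 -0.003  1.613] [200. 138.  80.]
 tool [209. 200.] 1 [ 0.3083 -0.0028  1.6129] [ 0.308 -0.003  1.613] [193. 134.  76.]
 tool [272. 201.] 1 [ 0.3083 -0.0028  1.6129] [ 0.308 -0.003  1.613] [210. 133.  75.]
 tool [236. 202.] 1 [ 0.3083 -0.0028  1.6129] [ 0.308 -0.003  1.613] [179. 113.  62.]
 tool [244. 208.] 50 [0.522  0.2355 0.1136] [0.536 0.247 0.123] [82. 60. 48.]
 tool [264. 207.] 38 [0.5185 0.1705 0.1364] [0.529 0.181 0.145] [103.  66.  49.]
 tool [224. 207.] 24 [0.5247 0.3017 0.1159] [0.526 0.31  0.144] [125.  99.  82.]
 tool [237. 214.] 1 [ 0.3083 -0.0028  1.6129] [ 0.308 -0.003  1.613] [199. 124. 
[... 2344 characters left out ...]
ol [233. 285.] 1 [0.0326 0.7566 0.8136] [0.033 0.757 0.814] [240. 188. 118.]
 tool [289. 286.] 1 [0.0326 0.7566 0.8136] [0.033 0.757 0.814] [241. 192. 120.]
 tool [282. 290.] 1 [0.0326 0.7566 0.8136] [0.033 0.757 0.814] [244. 201. 126.]
 tool [312. 295.] 1 [0.0326 0.7566 0.8136] [0.033 0.757 0.814] [228. 169. 107.]
 tool [240. 296.] 1 [0.0326 0.7566 0.8136] [0.033 0.757 0.814] [132.  93.  60.]
 tool [273. 296.] 1 [0.0326 0.7566 0.8136] [0.033 0.757 0.814] [238. 185. 115.]
 tool [289. 296.] 1 [0.0326 0.7566 0.8136] [0.033 0.757 0.814] [243. 199. 124.]
 blue [372.6 172.1] 30 [ 0.4709 -0.1947  0.1104] [ 0.484 -0.191  0.115]
 blue [308.3 180.3] 39 [ 0.6154 -0.0504  0.1059] [ 0.63  -0.039  0.11 ]
```

Emit:
jog_arm --deltas '[[[0,0,0],1,0],[[0,0,0],1,0],[[0,0,0],1,0],[[0,0,0],1,0],[[0,0,0],1,0],[[0,0,0],1,0],[[0,0,0],0.9,0],[[0.24,-0.93,0],0,0],[[0.24,-0.93,0],0,0],[[0.24,-0.93,0],0,0],[[0.24,-0.93,0],0,0],[[0.24,-0.93,0],0,0]]' --force 30

```text
t: 1.1
tool_pos: [0.3226, -0.4478, 0.2497]
tcp_rot: [0.99, -0.14, -0.0, -0.0]
contact_force: [0.5, -0.5, 0.8]
opening: 0.0857
gripper_force: 0.0
```

Emit:
jog_arm --deltas '[[[0.24,-0.93,0],0,60],[[0.24,-0.93,0],0,60],[[0.24,-0.93,0],0,60],[[0.24,-0.93,0],0,60],[[0.24,-0.93,0],0,60],[[0.24,-0.93,0],0,60],[[0.24,-0.93,0],0,60],[[0.24,-0.93,0],0,60],[[0.24,-0.93,0],0,60],[[0.24,-0.93,0],0,60],[[0,0,0],0,60],[[0,0,0],0,60]]'

```text
t: 2.1
tool_pos: [0.4689, -0.1998, 0.2498]
tcp_rot: [0.99, -0.138, -0.0, -0.0]
contact_force: [0.1, 0.2, 0.3]
opening: 0.065
gripper_force: 0.0
```

```bash
python3 - <<'E'
from h import *
p,d,c=grab("wrist");save("pics/w1.png",p);np.savez("w1.npz",p=p,x=xyz(d,c),d=d)
print(np.round(c["world_from_camera"],3).tolist());s=r.sense();print(s["t"],s["tool_pos"],s["tcp_rot"],s["opening"],s["joints"])
E
```

```text
[[-0.274, -0.925, -0.263, 0.535], [-0.962, 0.263, 0.076, -0.219], [-0.001, 0.274, -0.962, 0.374], [0.0, 0.0, 0.0, 1.0]]
2.15 [ 0.46857015 -0.20066988  0.2498117 ] [ 9.90295758e-01 -1.38975769e-01 -2.13558890e-04  3.06303379e-05] 0.06557927734765745 [-5.34171973e-01  3.28234102e-01  1.83692543e+00 -2.66446044e-04
  9.76803847e-01  1.31562767e+00]
```

View pics/w1.png

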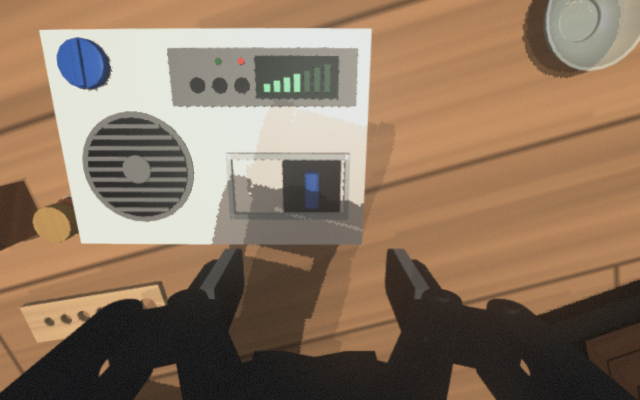

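The wrist view shows the humidifier's edges aligned with the picture, the rib at (312,190) on the black shutter (283–345, 160–213), the frame's opening left end at about 232, and the filler cap at (83,63).

```bash
python3 - <<'E'
from h import *
Z=np.load("w1.npz");X=Z["x"];p=Z["p"]
hsv=cv2.cvtColor(p,cv2.COLOR_RGB2HSV)
m=np.zeros((400,640),bool);m[:243,:400]=1
m1=m&(abs(X[...,2]-.095)<.005);m1=cv2.morphologyEx(m1.astype(np.uint8),cv2.MORPH_OPEN,np.ones((3,3)))
P=X[m1>0][:,:2].astype(np.float32)*1000
c,s,a=cv2.minAreaRect(P);print(c,s,a,np.median(X[m1>0][:,2]))
m2=m&(hsv[...,0]>100)&(hsv[...,0]<128)&(hsv[...,1]>120)&(X[...,2]>.109);m2[:,:250]=0;m2[:150]=0
print("rib top",m2.sum(),X[m2].mean(0),cv2.minAreaRect(X[m2][:,:2].astype(np.float32)*1000))
m3=m&(X[...,2]>.103);m3[:,:130]=1>2;m3[:140]=0
cb=(X[60:65,80:85]).reshape(-1,3).mean(0);print("cap",cb)
ya=np.radians(a-90 if s[0]>s[1] else a);
for yaw in(ya,):
    R=np.array([[np.cos(yaw),-np.sin(yaw)],[np.sin(yaw),np.cos(yaw)]])
    C=np.array(c)/1000;print("yaw",yaw,"port",C+R@[-.035,-.085],"rib in hum",R.T@(X[m2].mean(0)[:2]-C))
E
```

```text
(532.26171875, -127.99465942382812) (262.3793640136719, 179.8413543701172) 74.2214584350586 0.09602203838066614
rib top 163 [ 0.48151951 -0.20140358  0.11537096] ((481.55621337890625, -201.6396026611328), (8.946551322937012, 13.332263946533203), 73.30480194091797)
cap [ 0.61494859 -0.06463868  0.11841308]
yaw -0.2753875014710062 port [ 0.47546733 -0.20027466] rib in hum [-0.0288689  -0.08444068]
```

Emit:
jog_arm --deltas '[[[0.16,0,0.5],0,140],[[0,0,0.7],0,140],[[0,0,0.7],0,140],[[0,0,0.7],0,140],[[0,0,0.7],0,140],[[0,0,0.5],0,140],[[0,0,0.4],0,140],[[0,0,0],0,140],[[0,0,0],0,140]]'

```text
t: 2.9
tool_pos: [0.4727, -0.2031, 0.1238]
tcp_rot: [0.99, -0.14, -0.001, -0.0]
contact_force: [0.0, 0.4, -0.0]
opening: 0.0388
gripper_force: 0.0
```

Emit:
jog_arm --deltas '[[[0,0,0],0,180],[[0,0,0],0,200],[[0,0,0],0,220],[[0,0,0],0,235],[[0,0,0],0,245],[[0,0,0],0,245],[[0,0,0],0,245],[[0,0,0],0,245]]'

```text
t: 3.57
tool_pos: [0.4739, -0.2005, 0.1251]
tcp_rot: [0.99, -0.14, 0.001, -0.001]
contact_force: [8.0, 19.3, 6.4]
opening: 0.009
gripper_force: 32.8
```

Emit:
jog_arm --deltas '[[[0,-0.1,0],0,245],[[0,-0.2,0],0,245],[[0,-0.25,0],0,245],[[0,-0.25,0],0,245],[[0,-0.25,0],0,245],[[0,-0.2,0],0,245],[[0,-0.1,0],0,245],[[0,0,0],0,245],[[0,0,0],0,245]]'

```text
t: 4.32
tool_pos: [0.4848, -0.1632, 0.1251]
tcp_rot: [0.99, -0.139, 0.001, 0.0]
contact_force: [-1.4, 1.7, 5.1]
opening: 0.0087
gripper_force: 33.0
```

Emit:
jog_arm --deltas '[[[0,-0.07,0],0,245],[[0,-0.05,0],0,245],[[0,-0.03,0],0,245],[[0,0,0],0,245],[[0,0,0],0,245]]'

```text
t: 4.73
tool_pos: [0.4858, -0.1595, 0.1251]
tcp_rot: [0.99, -0.14, 0.001, 0.001]
contact_force: [-2.7, -3.0, 5.5]
opening: 0.0088
gripper_force: 33.0
```

Emit:
jog_arm --deltas '[[[0,-0.06,0],0,245],[[0,0,0],0,245],[[0,0,0],0,245]]'

```text
t: 4.98
tool_pos: [0.486, -0.1591, 0.1251]
tcp_rot: [0.99, -0.139, 0.001, 0.002]
contact_force: [-8.1, -15.6, 6.4]
opening: 0.0093
gripper_force: 33.2
```

Emit:
jog_arm --deltas '[[[0,0.05,0],0,245],[[0,0,0],0,225],[[0,0,0],0,200],[[0,0,0],0,170],[[0,0,0],0,150],[[0,0,-0.3],0,150],[[0,0,-0.6],0,100],[[0,0,-1],0,60],[[0,0,-1],0,0],[[0,0,-1],0,0],[[0,0,-0.6],0,0],[[0,0,0],0,0]]'

```text
t: 5.98
tool_pos: [0.4867, -0.1589, 0.2633]
tcp_rot: [0.99, -0.139, 0.003, 0.001]
contact_force: [0.9, -1.0, 0.1]
opening: 0.0857
gripper_force: 0.0
```

Emit:
jog_arm --deltas '[[[-0.17,-0.92,0],0,0],[[-0.17,-0.92,0],0,0],[[-0.17,-0.92,0],0,0],[[-0.17,-0.92,0],0,0],[[-0.17,-0.92,0],0,0],[[-0.17,-0.92,0],0,0],[[-0.17,-0.92,0],0,0],[[-0.17,-0.92,0],0,0],[[-0.17,-0.92,0],0,0],[[-0.17,-0.92,0],0,0],[[-0.17,-0.92,0],0,0],[[-0.17,-0.92,0],0,0]]'

```text
t: 6.98
tool_pos: [0.5181, 0.178, 0.2586]
tcp_rot: [0.99, -0.14, -0.0, 0.0]
contact_force: [0.7, -0.1, -0.1]
opening: 0.0856
gripper_force: 0.0
```

Emit:
jog_arm --deltas '[[[0,0,0],-1,0],[[0,0,0],-1,0],[[0,0,0],-1,0],[[0,0,0],-1,0],[[0,0,0],-1,0],[[0,0,0],-1,0],[[0,0,0],-1,0],[[0,0,0],-1,0],[[0,0,0],-1,0],[[0,0,0],-1,0],[[0,0,0],-1,0],[[0,0,0],-1,0]]'

```text
t: 7.98
tool_pos: [0.5181, 0.1765, 0.2585]
tcp_rot: [0.895, 0.446, -0.001, -0.0]
contact_force: [-0.3, -0.1, 0.4]
opening: 0.0854
gripper_force: 0.0
```

Emit:
jog_arm --deltas '[[[0,0,0],-1,0],[[0,0,0],-1,0],[[0,0,0],-1,0],[[0,0,0],-1,0],[[0,0,0],-1,0],[[0,0,0],-1,0],[[0,0,0],0,0],[[0,0,0],0,0]]'

```text
t: 8.65
tool_pos: [0.5182, 0.1765, 0.2587]
tcp_rot: [0.726, 0.688, -0.0, -0.0]
contact_force: [-0.3, -0.1, -0.5]
opening: 0.0854
gripper_force: 0.0
```

```bash
python3 - <<'E'
from h import *
p,d,c=grab("wrist");save("pics/w2.png",p);np.savez("w2.npz",p=p,x=xyz(d,c),d=d)
s=r.sense();print(s["t"],s["tool_pos"],s["tcp_rot"],s["opening"],s["joints"])
p,d,c=grab("top");save("pics/t2.png",cv2.resize(p[150:260,280:430],None,fx=4,fy=4))
E
```

```text
8.7 [0.51831119 0.17651045 0.25875086] [ 7.26059811e-01  6.87631505e-01 -2.34030907e-04 -9.73654887e-05] 0.08548074295273196 [ 2.07616540e-01  3.71874017e-01  1.73850797e+00 -9.19856758e-05
  1.03171144e+00  2.62016305e-01]
```

View pics/w2.png

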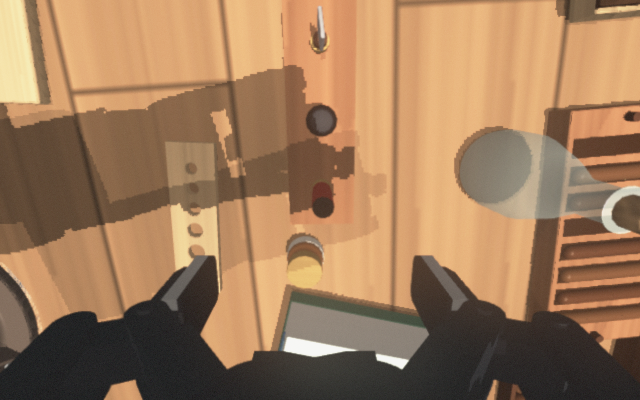

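View pics/t2.png

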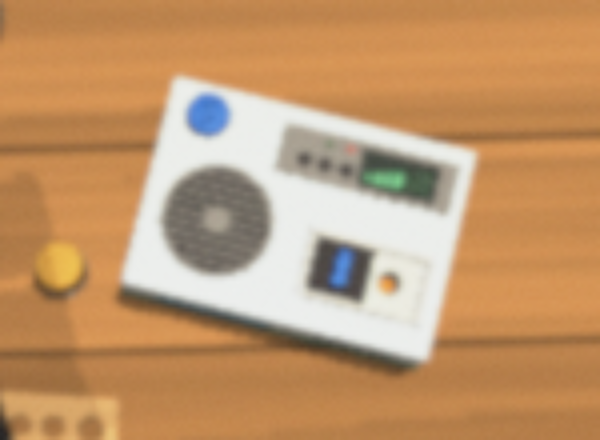

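The crop shows the shutter open: the rib is at crop (343,268) and the orange button shows in the port at crop (389,284). The wrist view shows the poker's black cap at (323,207), its red handle at (322,190), the punch at (321,120) and the spatula at (319,38).

```bash
python3 - <<'E'
from h import *
X=np.load("w2.npz")["x"]
def fit(u0,v0,u1,v1,zlo,zhi):
    Q=X[v0:v1,u0:u1].reshape(-1,3);Q=Q[(Q[:,2]>zlo)&(Q[:,2]<zhi)];return len(Q),Q.mean(0),Q.min(0),Q.max(0),cv2.minEnclosingCircle(Q[:,:2].astype(np.float32)*1000)
print("cap",fit(305,175,345,222,.136,.15))
print("handle",fit(305,170,345,222,.09,.135))
print("punch",fit(300,95,345,140,.11,.125))
s=r.sense()["tool_pos"];print(s)
E
```

```text
cap (366, array([0.52423457, 0.173154  , 0.14011032]), array([0.51563063, 0.16405611, 0.13682655]), array([0.53293561, 0.18092538, 0.14217711]), ((524.2858276367188, 172.6221160888672), 8.669769287109375))
handle (265, array([0.52395345, 0.17929472, 0.11592813]), array([0.51531284, 0.17161458, 0.0902981 ]), array([0.53312896, 0.18182544, 0.13499455]), ((524.1761474609375, 172.87924194335938), 8.95317554473877))
punch (700, array([0.52659573, 0.2374349 , 0.11530407]), array([0.51424681, 0.22544773, 0.11000297]), array([0.53853701, 0.24917931, 0.11864573]), ((526.3799438476562, 237.5177764892578), 12.35583782196045))
[0.51833294 0.17652153 0.25879101]
```

Emit:
jog_arm --deltas '[[[-0.11,0.14,0.6],0,0],[[0,0,0.8],0,0],[[0,0,0.8],0,0],[[0,0,0.6],0,0],[[0,0,0.3],0,0],[[0,0,0],0,0],[[0,0,0],0,0]]'

```text
t: 9.33
tool_pos: [0.5227, 0.173, 0.1663]
tcp_rot: [0.725, 0.689, -0.0, 0.0]
contact_force: [-0.2, 1.1, 0.1]
opening: 0.0852
gripper_force: 0.0
```

```bash
python3 - <<'E'
from h import *
s=r.sense();p,d,c=grab("wrist");save("pics/w3.png",p);X=xyz(d,c)
print(s["t"],s["tool_pos"],s["tcp_rot"])
m=(X[...,2]>.136)&(X[...,2]<.15);m[:,:240]=0;m[:,400:]=0
k,l,st,ce=cv2.connectedComponentsWithStats(m.astype(np.uint8))
for i in range(1,k):
    if st[i][4]>80:
        Q=X[l==i];print(ce[i],st[i],Q.mean(0),cv2.minEnclosingCircle(Q[:,:2].astype(np.float32)*1000),p[l==i].mean(0))
E
```

```text
9.3333 [0.52271778 0.17301765 0.16626526] [ 7.25203762e-01  6.88534310e-01 -9.24904311e-05  9.06842618e-06]
[318.30574713 252.56436782] [302 236  34  34 870] [0.52422635 0.17320004 0.14008354] ((524.1632690429688, 172.4652862548828), 8.756383895874023) [74.39770115 54.56781609 43.31724138]
```

View pics/w3.png

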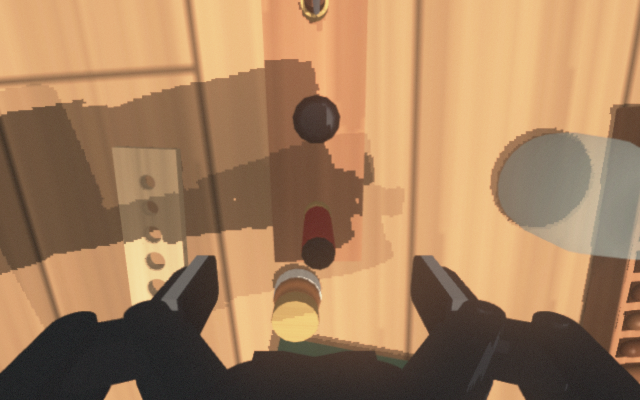

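The cap is at (318,252) and the finger midpoint is near column 315, so the gripper is about 1.5 mm off along x. The jar and punch are both clear of the fingers.

Emit:
jog_arm --deltas '[[[0,0.05,0.5],0,0],[[0,0,0.6],0,0],[[0,0,0.5],0,0],[[0,0,0.4],0,0],[[0,0,0],0,100],[[0,0,0],0,140],[[0,0,0],0,170],[[0,0,0],0,190],[[0,0,0],0,210],[[0,0,0],0,230],[[0,0,0],0,230],[[0,0,0],0,230]]' --force 70

```text
t: 10.38
tool_pos: [0.5244, 0.1729, 0.1069]
tcp_rot: [0.725, 0.689, 0.001, 0.0]
contact_force: [-0.9, -1.0, 7.0]
opening: 0.016
gripper_force: 68.0
```

Emit:
jog_arm --deltas '[[[0,0,0],0,255],[[0,0,0],0,255],[[0,0,0],0,255],[[0,0,0],0,255]]'

```text
t: 10.72
tool_pos: [0.5244, 0.173, 0.1069]
tcp_rot: [0.725, 0.689, 0.001, 0.0]
contact_force: [-0.9, -0.3, 7.0]
opening: 0.0165
gripper_force: 68.0
```

Emit:
jog_arm --deltas '[[[0,0,-0.2],0,255],[[0,0,-0.3],0,255],[[0,0,-0.5],0,255],[[0,0,-0.6],0,255],[[0,0,-0.7],0,255],[[0,0,-0.7],0,255],[[0,0,-0.6],0,255],[[0,0,-0.4],0,255],[[0,0,-0.2],0,255],[[0,0,0],0,255]]'

```text
t: 11.55
tool_pos: [0.5243, 0.1729, 0.2337]
tcp_rot: [0.725, 0.689, 0.001, 0.001]
contact_force: [1.0, 0.6, -0.3]
opening: 0.0165
gripper_force: 68.2
```

Emit:
jog_arm --deltas '[[[-0.3,0,0],0,255],[[-0.6,-0.1,0],0,255],[[-0.9,-0.1,0],0,255],[[-0.9,-0.1,0],0,255],[[-0.9,-0.1,0],0,255],[[-0.9,-0.1,0],0,255],[[-0.9,-0.1,0],0,255],[[-0.9,-0.1,0],0,255],[[-0.9,-0.1,0],0,255],[[-0.9,-0.1,0],0,255],[[-0.9,-0.1,0],0,255],[[-0.9,-0.1,0],0,255]]'

```text
t: 12.55
tool_pos: [0.4748, -0.1236, 0.2311]
tcp_rot: [0.725, 0.689, -0.0, -0.001]
contact_force: [0.4, 0.3, -0.5]
opening: 0.0163
gripper_force: 68.2
```

Emit:
jog_arm --deltas '[[[-0.9,0,0],0,255],[[-0.9,0,0],0,255],[[-0.6,0,0],0,255],[[-0.2,0,0],0,255],[[0,0,0],0,255],[[0,0,0],0,255],[[0,0,0],0,255]]'

```text
t: 13.13
tool_pos: [0.4717, -0.1991, 0.2317]
tcp_rot: [0.725, 0.689, -0.0, -0.0]
contact_force: [0.3, -0.2, -0.4]
opening: 0.0162
gripper_force: 68.2
```

```bash
python3 - <<'E'
from h import *
s=r.sense();p,d,c=grab("wrist");save("pics/w4.png",p);np.savez("w4.npz",p=p,x=xyz(d,c),d=d)
print(s["t"],s["tool_pos"],s["tcp_rot"],s["opening"],s["gripper_force"],s["contact_force"])
E
```

```text
13.1333 [ 0.47172534 -0.19908159  0.23166621] [ 7.24711609e-01  6.89052172e-01 -8.38712639e-05 -4.26859730e-04] 0.016201710425081884 68.2348358631134 [ 0.3216516  -0.18881424 -0.43739604]
```

View pics/w4.png

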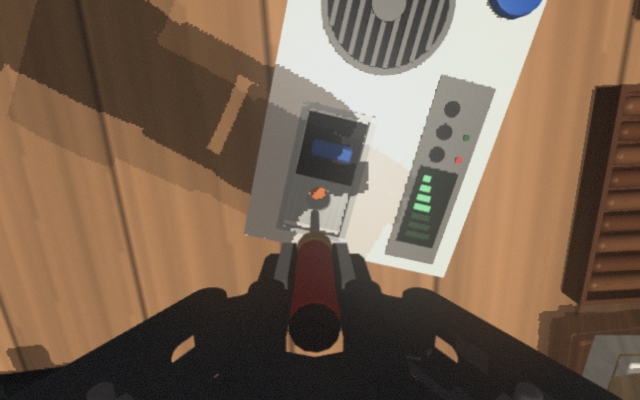

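The view shows the poker held upright with its needle tip at (314,212). The orange button shows in the port at about (319,195), and the shutter is at its stop.

```bash
python3 - <<'E'
from h import *
Z=np.load("w4.npz");X=Z["x"];p=Z["p"]
m=np.zeros((400,640),bool);m[180:215,300:340]=1
for n,lo,hi in(("button",.06,.08),("bore",.06,.088),("needle",.12,.17)):
    q=m&(X[...,2]>lo)&(X[...,2]<hi)
    Q=X[q];print(n,len(Q),Q.mean(0),Q.min(0),Q.max(0),cv2.minEnclosingCircle(Q[:,:2].astype(np.float32)*1000))
# needle: lowest rows
m[:]=0;m[205:235,300:330]=1
for v in range(206,236,4):
    q=(X[v,300:332,2]>.115)&(X[v,300:332,2]<.2); print(v,q.sum(),X[v,300:332][q].mean(0).round(4) if q.any() else "")
# humidifier frame hum rect
q=(abs(X[...,2]-.095)<.004);q[:, :230]=0;q[300:]=0
l=cv2.morphologyEx(q.astype(np.uint8),cv2.MORPH_OPEN,np.ones((3,3)))
Q=X[l>0];a=np.array([np.cos(-.277),np.sin(-.277)]);b=np.array([-a[1],a[0]])
print("x edges",(Q[:,:2]@a).min(),(Q[:,:2]@a).max(),"y min",(Q[:,:2]@b).min())
xs=((Q[:,:2]@a).min()+(Q[:,:2]@a).max())/2-.035; ys=(Q[:,:2]@b).min()+.045
print("port",a*xs+b*ys)
E
```

```text
button 272 [ 0.47444262 -0.20382408  0.07118682] [ 0.46520326 -0.2097678   0.06068064] [ 0.4838375  -0.19605304  0.07999157] ((474.5203857421875, -201.57534790039062), 9.33160400390625)
bore 336 [ 0.47452018 -0.20445456  0.07362792] [ 0.46520326 -0.2097678   0.06068064] [ 0.4838375  -0.19605304  0.08797463] ((474.5203857421875, -201.57534790039062), 9.33160400390625)
needle 43 [ 0.4714348  -0.19721748  0.14197252] [ 0.46884789 -0.19938465  0.13531896] [ 0.47437267 -0.19651362  0.14899744] ((471.61260986328125, -198.80332946777344), 2.8207266330718994)
206 0 
210 6 [ 0.4714 -0.197   0.1384]
214 9 [ 0.4717 -0.1975  0.1462]
218 9 [ 0.4717 -0.1974  0.1548]
222 9 [ 0.4717 -0.1974  0.1628]
226 10 [ 0.4713 -0.1974  0.1699]
230 10 [ 0.4714 -0.1973  0.1773]
234 11 [ 0.4713 -0.1915  0.1985]
x edges 0.4557616860510394 0.6371188509207619 y min -0.10885162307089048
port [ 0.47448267 -0.20128182]
```

Emit:
jog_arm --deltas '[[[-0.05,0.1,0],0,255],[[0,0,0.3],0,255],[[0,0,0.4],0,255],[[0,0,0.4],0,255],[[0,0,0.4],0,255],[[0,0,0.2],0,255],[[0,0,0.1],0,255],[[0,0,0],0,255],[[0,0,0],0,255]]'

```text
t: 13.93
tool_pos: [0.475, -0.2016, 0.1782]
tcp_rot: [0.725, 0.689, 0.0, 0.0]
contact_force: [-0.3, -0.2, -0.3]
opening: 0.0168
gripper_force: 68.2
```

Emit:
jog_arm --deltas '[[[0,0,0.1],0,255],[[0,0,0.1],0,255],[[0,0,0.06],0,255],[[0,0,0.06],0,255],[[0,0,0],0,255],[[0,0,0],0,255]]' --force 100

```text
t: 14.43
tool_pos: [0.4748, -0.2016, 0.1684]
tcp_rot: [0.725, 0.689, -0.0, 0.0]
contact_force: [0.2, 0.0, -0.5]
opening: 0.016
gripper_force: 97.4
```

Emit:
jog_arm --deltas '[[[0,0,0.06],0,255],[[0,0,0.04],0,255],[[0,0,0],0,255],[[0,0,0],0,255]]'

```text
t: 14.77
tool_pos: [0.4749, -0.2017, 0.1655]
tcp_rot: [0.725, 0.689, 0.0, 0.0]
contact_force: [-1.3, -0.1, 2.0]
opening: 0.0154
gripper_force: 97.5
```

Emit:
jog_arm --deltas '[[[0,0,0.05],0,255],[[0,0,0.03],0,255],[[0,0,0],0,255],[[0,0,0],0,255]]'

```text
t: 15.1
tool_pos: [0.475, -0.2017, 0.1631]
tcp_rot: [0.725, 0.689, 0.0, 0.0]
contact_force: [0.9, -0.1, 4.3]
opening: 0.0158
gripper_force: 97.5
```

Emit:
jog_arm --deltas '[[[0,0,0.05],0,255],[[0,0,0.02],0,255],[[0,0,0],0,255],[[0,0,0],0,255]]'

```text
t: 15.43
tool_pos: [0.4752, -0.2018, 0.1623]
tcp_rot: [0.725, 0.689, 0.0, 0.001]
contact_force: [-2.9, 1.0, 20.2]
opening: 0.0159
gripper_force: 99.3
```

Force jumped to 20 N with almost no travel, so the button is at its stop. I'll ease off slightly and hold.

Emit:
jog_arm --deltas '[[[0,0,-0.015],0,255],[[0,0,0],0,255],[[0,0,0],0,255],[[0,0,0],0,255],[[0,0,0],0,255],[[0,0,0],0,255],[[0,0,0],0,255],[[0,0,0],0,255],[[0,0,0],0,255],[[0,0,0],0,255],[[0,0,0],0,255],[[0,0,0],0,255]]'

```text
t: 16.43
tool_pos: [0.4752, -0.2018, 0.1624]
tcp_rot: [0.725, 0.689, 0.0, 0.001]
contact_force: [-1.7, 0.9, 16.6]
opening: 0.0158
gripper_force: 99.0
```

Emit:
jog_arm --deltas '[[[0,0,0],0,255],[[0,0,0],0,255],[[0,0,0],0,255],[[0,0,0],0,255],[[0,0,0],0,255],[[0,0,0],0,255],[[0,0,0],0,255],[[0,0,0],0,255],[[0,0,0],0,255],[[0,0,0],0,255],[[0,0,0],0,255],[[0,0,0],0,255]]'

```text
t: 17.43
tool_pos: [0.4752, -0.2018, 0.1624]
tcp_rot: [0.725, 0.689, 0.0, 0.001]
contact_force: [-2.3, 1.5, 16.7]
opening: 0.0156
gripper_force: 99.0
```

Emit:
jog_arm --deltas '[[[0,0,0],0,255],[[0,0,0],0,255],[[0,0,0],0,255],[[0,0,0],0,255],[[0,0,0],0,255],[[0,0,0],0,255],[[0,0,0],0,255],[[0,0,0],0,255],[[0,0,0],0,255],[[0,0,0],0,255],[[0,0,0],0,255],[[0,0,0],0,255]]'

```text
t: 18.43
tool_pos: [0.4752, -0.2018, 0.1624]
tcp_rot: [0.725, 0.689, 0.0, 0.001]
contact_force: [-2.4, -0.0, 15.7]
opening: 0.0158
gripper_force: 99.0
```

Emit:
jog_arm --deltas '[[[0,0,0],0,255],[[0,0,0],0,255],[[0,0,0],0,255],[[0,0,0],0,255],[[0,0,0],0,255],[[0,0,0],0,255],[[0,0,0],0,255],[[0,0,0],0,255],[[0,0,0],0,255],[[0,0,0],0,255],[[0,0,0],0,255],[[0,0,0],0,255]]'

```text
t: 19.43
tool_pos: [0.4752, -0.2018, 0.1624]
tcp_rot: [0.725, 0.689, 0.0, 0.001]
contact_force: [-2.4, 1.4, 16.2]
opening: 0.0157
gripper_force: 99.0
```

```bash
python3 - <<'E'
from h import *
p,d,c=grab("wrist");q,_,_=grab("side");save("pics/e.png",np.vstack([p[50:350],cv2.resize(q[120:270,130:450],(640,300))]))
s=r.sense();print(s["t"],s["tool_pos"],s["contact_force"],s["gripper_force"])
E
```

```text
19.5333 [ 0.4751581  -0.20181127  0.16239518] [-1.19315204  1.12065386 15.02909808] 99.01424646377563
```

View pics/e.png

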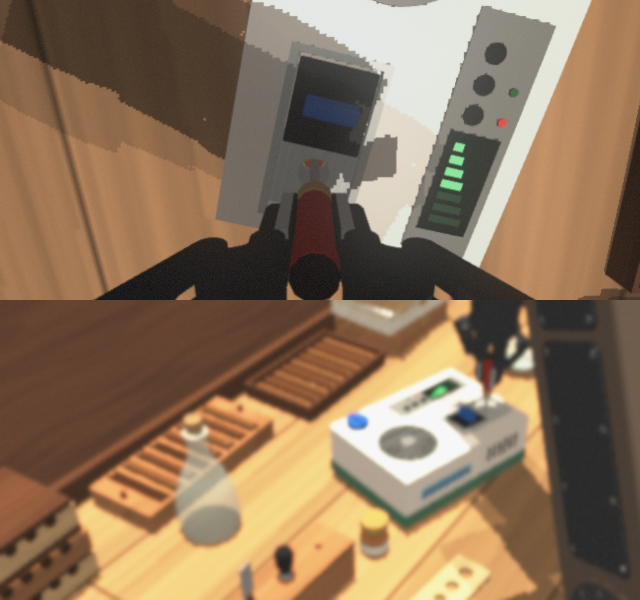

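The picture shows the needle in the port at (314,165), with orange on both sides of it. The shutter is open, and the other tools and the jar are still in place.

```bash
python3 -c "
from station import r
print(r.sign_off())"
```

```text
the job is handed in; nothing more can be done
None
```

I slid the shutter open to its stop, drew the poker, and held the reset button down against its stop (about 16 N) for just over 4 s. I handed the job in still gripping the handle with the button pressed; no verdict came back.

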